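# Make up two succulent planting kits

### The arm

A 6-joint arm with a two-finger parallel gripper is mounted at the origin on the work surface. World frame = base frame: x ahead of the robot, y to its left, z up, the work surface at z = 0. Lengths are in m, angles in rad, forces in N, time in s.
With the tool pointing down it reaches from about 0.375 to 0.9 m from the base axis. Payload 3.1 kg.
Tool frame: the origin (TCP) lies at the very end of the fingers, on their centre line; the grasp point (between the pads) lies 19 mm behind it (manip.pinch_z is the distance from the TCP to the grasp point, in m); z points along the fingers, y is the direction in which the jaws open and shut (so a half turn about z gives the same grasp; the last joint's range is limited). The gripper opens to 85 mm and grips with 20 to 120 N. Pads are 22 mm wide; open, the fingers measure 114 mm over their backs; the gripper's body (76 mm by 85 mm) begins 54 mm behind the grasp point. The pads swing forward as they close: fully open they stand 13 mm farther back than shut.
Start: joints at [1.04, 0.527, 1.433, -0, 1.181, -0.178], TCP at [0.216, 0.586, 0.231] pointing down, gripper open.
Joint ranges: [-3.08, 3.08], [-0.75, 2.2], [0.22, 2.44], [-1.43, 4.57], [0, 2.65], [-2.85, 2.85]. Speed limits (rad/s): [2.79, 2.79, 3.14, 3.14, 3.14, 3.14].

### API

Orientations are given as a unit quaternion [x, y, z, w].
In Python, from station import manip gives the robot as it stands.
- The arm moves only by the tool drive_tool, never from a script. Its argument "increments" is a list of rows, each a list of 7 numbers: the closure in counts, from 0 (fully open) to 255 (shut), then the shift along the tool's x, y, z in cm, then the turn, a rotation vector about the tool's x, y, z in rad. A call has 1 to 20 rows; each row is the pose to reach, as a shift and turn from the pose commanded when the call began, along the tool's axes at that moment; what a row does not reach only later rows make up. A row lasts 1/10 s, in which the tool goes at most 50 mm and 8.59 degrees, less where a joint would pass 70% of its speed; a pose out of reach is approached as far as the arm can. A call with a gripper value outside its range is refused whole. The fingers move at their own pace and stop on an object; "force" is the grip in N (left out, the last holds). Time passes only in rows, so rows that repeat a pose let the fingers close. It gives the time, the measured TCP pose, the force and the opening at its end, in the units of the state.
- manip.sense(): the state, without advancing time (a new reading comes with each control period).
- manip.snapshot(name): name is "side" or "top"; returns the picture (480x640x3 uint8, red, green, blue); there is no depth.
- manip.camera_model(name): a dict with "mtx" (3x3 intrinsics, pixels), "k1" (the pictures are not rectified: a ray, as slopes to the right and down, at radius r is drawn at 1 + k1 r^2 times it, then the intrinsics apply), "cam_to_world" (4x4, takes a point from camera to world coordinates). Camera axes: x right, y down, z forward; pixel columns grow to the right and rows downward; lengths in m; the calibration is good to about 2 mm. A picture is of the moment at which its call begins. camera_model takes no time and is no camera call.
- manip.sign_off(): hands the job in, once; it reports no verdict.
The state is a dict: "t": time; "q": joint angles; "qd": joint speeds; "tau": joint torques, N m; "tcp_pos": TCP position; "tool_rot": TCP orientation; "force": force on the tool from outside, world axes, zero at the start; "ft_torque": the same for the moment, N m; "finger_gap": opening from 0.0 (shut) to 1.0 (fully open).
Only numpy, scipy, OpenCV 4.12 (cv2) and the standard library are available. Lean on these libraries where they do the work, as an engineer would, in place of code of your own. Each camera call takes 0.05 s, during which the arm holds its last target. There are 200 camera calls.

### The job

Make up the two planting kits for the workshop. The blue tray gets the red rosette succulent on its green mat and the white planter in its other compartment; the yellow tray gets the green finger-leaved succulent on its green mat, and the terracotta planter and the orange-lidded jar in its other two compartments, one in each, either way round. Stand everything upright and flat on the tray floor, let go of it, and leave the golden cactus and the blue-lidded jar where they are.

Things in the scene. Friction and masses are not known exactly. Their poses are not given: they have to be found in the camera images.
- red_plant_mid (a point): Red rosette succulent (leaves in a rose shape) in a black square pot: pot 50 mm high, its upper band (from 28 mm up to 50 mm) 52 mm square, its foot 42 mm square; plant and pot 74 mm high over all, the leaves within the width of the pot; 130 g. Loose. Point on the centre line 36 mm above the underside, half-way up, level with the upper band; z up along the pot, x and y square to its sides.
- green_plant_mid (a point): Green succulent with upright finger-like leaves in a black square pot: pot 50 mm high, its upper band (from 28 mm up to 50 mm) 52 mm square, its foot 42 mm square; plant and pot 74 mm high over all, the leaves within the width of the pot; 130 g. Loose. Point on the centre line 36 mm above the underside, half-way up, level with the upper band; z up along the pot, x and y square to its sides.
- gold_cactus_mid (a point): Golden-yellow ball cactus in a black square pot: pot 50 mm high, its upper band (from 28 mm up to 50 mm) 52 mm square, its foot 42 mm square; cactus and pot 74 mm high over all; 130 g. Loose. Point on the centre line 36 mm above the underside, half-way up, level with the upper band; z up along the pot, x and y square to its sides.
- white_planter_mid (a point): White glazed planter, round and open on top, hollow, 52 mm high, 120 g; a straight cup of 52 mm outer diameter with a 4 mm wall, its inner floor dark grey. Loose. Point on the centre line 26 mm above the underside, half-way up; z up.
- clay_planter_mid (a point): Terracotta planter, round and open on top, hollow, 52 mm high, 120 g; outer diameter 54 mm over the collar (from 28 mm up to the rim), 40 mm at the foot, wall 4 mm. Loose. Point on the centre line 26 mm above the underside, half-way up; z up.
- orange_jar_mid (a point): Clear round jar of gravel with an orange lid: 50 mm diameter, 64 mm high, 150 g, closed. Loose. Point at its centre, 32 mm above the underside; z up.
- blue_jar_mid (a point): Clear round jar of gravel with a dark blue lid: 50 mm diameter, 64 mm high, 150 g, closed. Loose. Point at its centre, 32 mm above the underside; z up.
- blue_tray: Blue plastic kit tray, fixed to the table, 172 mm long by 88 mm wide, with a low rim and ribs 10 mm high and 4 mm thick that part it into two square compartments in a row, each 80 mm square inside, with the floor 3 mm above the table. Origin: centre of the underside. y runs along the row, x across it, z up. Compartment centres lie at y = +42 and -42 mm; the one at +42 mm has the dark green mat (of no thickness worth counting), the other is bare.
- yellow_tray: Yellow plastic kit tray, fixed to the table, 256 mm long by 88 mm wide, with a low rim and ribs 10 mm high and 4 mm thick that part it into three square compartments in a row, each 80 mm square inside, with the floor 3 mm above the table. Origin: centre of the underside. y runs along the row, x across it, z up. Compartment centres lie at y = +84, 0 and -84 mm; the one at +84 mm has the dark green mat (of no thickness worth counting), the other two are bare.
Things that resemble listed ones, but are neither listed nor needed, are in the scene too. There is more than one size of the blue_tray; the job needs the middle-sized.

How it is judged:
At the end, for the whole second after the job is handed in: All five stand in their compartments as asked: within 22 mm of the centre along and across the tray, on the floor within 4 mm, upright within 0.1 rad, at rest and released; the golden cactus and blue-lidded jar are within 20 mm of their starts (x of red_plant_mid in the frame of blue_tray between -0.022 and 0.022 m and y of red_plant_mid in the frame of blue_tray between 0.02 and 0.064 m and z of red_plant_mid in the frame of blue_tray between 0.035 and 0.043 m and x of white_planter_mid in the frame of blue_tray between -0.022 and 0.022 m and y of white_planter_mid in the frame of blue_tray between -0.064 and -0.02 m and z of white_planter_mid in the frame of blue_tray between 0.025 and 0.033 m and x of green_plant_mid in the frame of yellow_tray between -0.022 and 0.022 m and y of green_plant_mid in the frame of yellow_tray between 0.062 and 0.106 m and z of green_plant_mid in the frame of yellow_tray between 0.035 and 0.043 m and (((x of clay_planter_mid in the frame of yellow_tray between -0.022 and 0.022 m and y of clay_planter_mid in the frame of yellow_tray between -0.022 and 0.022 m and z of clay_planter_mid in the frame of yellow_tray between 0.025 and 0.033 m) and (x of orange_jar_mid in the frame of yellow_tray between -0.022 and 0.022 m and y of orange_jar_mid in the frame of yellow_tray between -0.106 and -0.062 m and z of orange_jar_mid in the frame of yellow_tray between 0.031 and 0.039 m)) or ((x of clay_planter_mid in the frame of yellow_tray between -0.022 and 0.022 m and y of clay_planter_mid in the frame of yellow_tray between -0.106 and -0.062 m and z of clay_planter_mid in the frame of yellow_tray between 0.025 and 0.033 m) and (x of orange_jar_mid in the frame of yellow_tray between -0.022 and 0.022 m and y of orange_jar_mid in the frame of yellow_tray between -0.022 and 0.022 m and z of orange_jar_mid in the frame of yellow_tray between 0.031 and 0.039 m))) and angle between each of red_plant_mid, green_plant_mid, white_planter_mid, clay_planter_mid, orange_jar_mid's own z axis and vertical below 0.1 rad and linear speed of each of red_plant, green_plant, white_planter, clay_planter, orange_jar below 0.02 m/s and distance of each of gold_cactus_mid, blue_jar_mid from where it was at the start of the episode below 0.02 m); the robot touches nothing.
It fails at once if the golden cactus or the blue-lidded jar is moved by more than 20 mm (distance of any of gold_cactus_mid, blue_jar_mid from where it was at the start of the episode above 0.02 m).
It also fails if it takes over 128 s, if anything falls off the work surface, if the arm or the gripper's body presses on something with over 40 N, if the wrist force passes 120 N, or if a joint passes its speed limit or range.

## Working session

There is one attempt and no reset: what is moved stays moved. The work goes in short steps, Python scripts to look and compute and a tool call to move; the robot and the scene stay as the last step left them, time stands still between calls to the robot, and variables do not carry over. Pictures are saved under pics/ and viewed, about 12 in all and at most 16, crops included, and the job is handed in when it is done.

Besides the shell and the picture viewer there is one more tool, called after ">>>" in YAML: its name, and indented under it one key for each argument. drive_tool: Moves the arm, as the interface text tells. Its arguments: {"type":"object","properties":{"increments":{"type":"array","items":{"type":"array","items":{"type":"number"}}},"force":{"type":"number"}},"required":["increments"]}

```bash
ls; mkdir -p pics; python3 - <<'E'
from station import manip
import cv2
for n in("top","side"):
    im=manip.snapshot(n); cv2.imwrite(f"pics/{n}0.png",im[:,:,::-1]); c=manip.camera_model(n); print(n,c)
print(manip.sense(), manip.pinch_z)
E
```

```text
pics
top {'mtx': array([[459.27456319,   0.        , 316.47229687],
       [  0.        , 459.27456319, 245.16894934],
       [  0.        ,   0.        ,   1.        ]]), 'k1': -0.11378533120545746, 'cam_to_world': array([[-1.01835563e-02, -9.95480077e-01,  9.44230452e-02,
         3.57446535e-01],
       [-9.99947757e-01,  1.02213167e-02, -8.37409117e-05,
        -9.54820712e-03],
       [-8.81765443e-04, -9.44189651e-02, -9.95532160e-01,
         9.78109352e-01],
       [ 0.00000000e+00,  0.00000000e+00,  0.00000000e+00,
         1.00000000e+00]])}
side {'mtx': array([[443.44158727,   0.        , 316.12601614],
       [  0.        , 443.44158727, 244.41766968],
       [  0.        ,   0.        ,   1.        ]]), 'k1': 0.03583452610709484, 'cam_to_world': array([[ 0.99737002, -0.05825602,  0.04311944,  0.39075252],
       [-0.07131145, -0.68245257,  0.72744289, -0.771821  ],
       [-0.01295095, -0.72860464, -0.68481205,  0.79355938],
       [ 0.        ,  0.        ,  0.        ,  1.        ]])}
{'t': 0.1, 'q': array([ 1.03951937e+00,  5.28392910e-01,  1.43382072e+00,  1.22083712e-05,
        1.18143676e+00, -1.78501797e-01]), 'qd': array([-0.00033813, -0.0018338 , -0.0021404 , -0.00108811,  0.00099263,
       -0.00017099]), 'tau': array([ 4.60801730e-04, -4.43305743e+01, -1.78587699e+01, -1.72575747e-04,
        3.87918277e-03, -2.00082792e-05]), 'tcp_pos': array([0.21556034, 0.58592716, 0.23040458]), 'tool_rot': array([ 1.75476550e-01,  9.84483073e-01, -9.62794433e-04, -3.62811752e-04]), 'force': array([0.55088648, 0.86517899, 0.52459329]), 'ft_torque': array([-0.01071399,  0.00940038,  0.03150542]), 'finger_gap': 1.0012819073644357} 0.0187
```

View pics/top0.png

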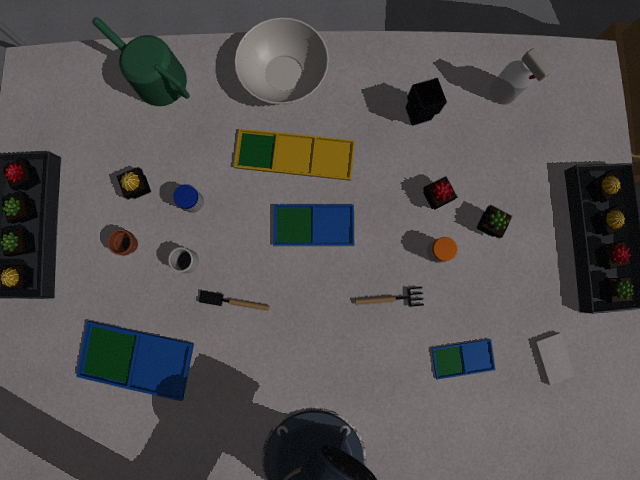

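View pics/side0.png

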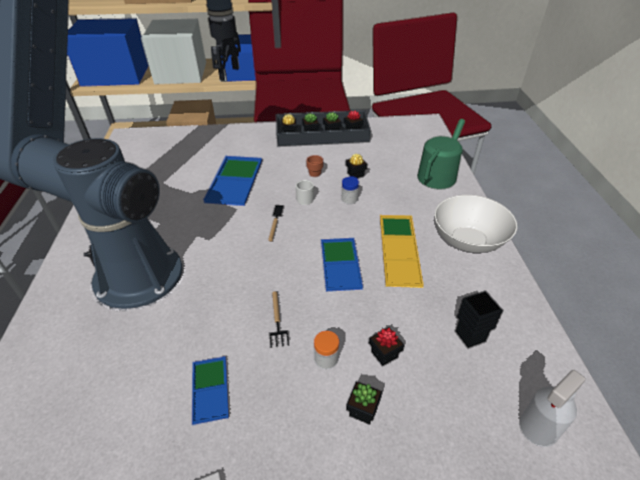

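The top view shows the objects to move: orange lid at (444,249), red plant (440,192), green plant (495,221), terracotta planter (122,241) and white planter (182,260). The two to leave are the blue jar (187,196) and gold cactus (132,182). The yellow tray is at (294,154). There are three blue trays, at (313,225), (135,358) and (462,358). The one at (313,225) looks middle-sized. I'll measure them and enlarge crops.

```bash
cat > h.py <<'E'
from station import manip
import cv2, numpy as np
def p2w(n,pts,z):
    c=manip.camera_model(n); T=c["cam_to_world"]
    u=cv2.undistortPoints(np.array(pts,float).reshape(-1,1,2),c["mtx"],np.array([c["k1"],0,0,0])).reshape(-1,2)
    d=np.c_[u,np.ones(len(u))]@T[:3,:3].T; o=T[:3,3]
    return o+d*((z-o[2])/d[:,2])[:,None]
def w2p(n,P):
    c=manip.camera_model(n); T=np.linalg.inv(c["cam_to_world"]); P=np.array(P,float).reshape(-1,3)
    return cv2.projectPoints(P,cv2.Rodrigues(T[:3,:3])[0],T[:3,3],c["mtx"],np.array([c["k1"],0,0,0]))[0].reshape(-1,2)
def crop(im,x0,y0,x1,y1,s,step=10):
    o=cv2.resize(im[y0:y1,x0:x1,::-1],None,fx=s,fy=s,interpolation=cv2.INTER_CUBIC)
    o=np.clip(o*1.6,0,255).astype(np.uint8)
    for x in range((x0+step-1)//step*step,x1,step):
        X=int((x-x0+.5)*s); cv2.line(o,(X,0),(X,8),(255,255,255),1); cv2.putText(o,str(x),(X-10,20),0,.38,(0,255,255),1)
    for y in range((y0+step-1)//step*step,y1,step):
        Y=int((y-y0+.5)*s); cv2.line(o,(0,Y),(8,Y),(255,255,255),1); cv2.putText(o,str(y),(10,Y+4),0,.38,(0,255,255),1)
    return o
E
python3 - <<'E'
from h import *
im=cv2.imread("pics/top0.png")[:,:,::-1]
a=crop(im,100,160,208,280,3.7); b=crop(im,405,165,515,270,3.7)
h=max(a.shape[0],b.shape[0]); pad=lambda q:cv2.copyMakeBorder(q,0,h-q.shape[0],0,0,cv2.BORDER_CONSTANT)
m=np.hstack([pad(a),pad(b)])[:, :800]; print(m.shape); cv2.imwrite("pics/obj.png",m)
t=crop(im,225,120,365,255,4.4); cv2.imwrite("pics/tray.png",t); print(t.shape)
for name,p in {"mid":[(271,225),(355,225)],"big":[(80,345),(190,372)],"small":[(432,362),(494,356)],"yel":[(235,150),(353,159)]}.items():
    w=p2w("top",p,.01); print(name,w[:,:2].round(3).tolist(),np.linalg.norm(w[1]-w[0]).round(3))
E
```

```text
(444, 800, 3)
(594, 616, 3)
mid [[0.493, 0.087], [0.492, -0.092]] 0.179
big [[0.238, 0.503], [0.184, 0.259]] 0.25
small [[0.201, -0.249], [0.209, -0.384]] 0.135
yel [[0.659, 0.166], [0.636, -0.091]] 0.258
```

View pics/obj.png

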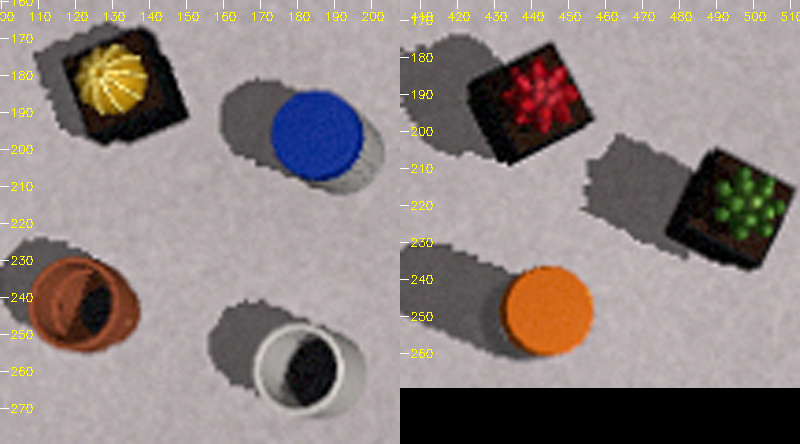

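View pics/tray.png

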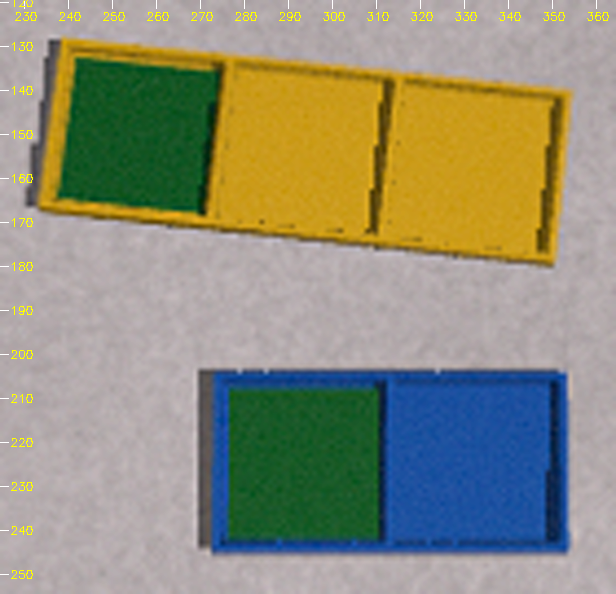

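Only the blue tray at (313,225) is about 172 mm long; the others come out at about 250 and 135 mm, so it is the middle-sized one. The crops confirm the others:
- **Red rosette:** rim centre about (440.7,192).
- **Green fingers:** about (495.2,221).
- **Orange lid:** (444.3,248.3).
- **White rim:** (180,259.2).
- **Clay rim:** (119.8,242).
- **To leave alone:** the gold cactus and the blue lid.

Next I'll convert these to world positions and check them by reprojection.

```bash
cat >> h.py <<'E'
from scipy.spatial.transform import Rotation as R
def go(x,y,z,phi):
    s=manip.sense(); r=R.from_quat(s["tool_rot"])
    c,k=np.cos(phi),np.sin(phi)
    T=R.from_matrix(np.array([[-k,c,0],[c,k,0],[0,0,-1]]))  # tool y at phi, z down
    print("go",x,y,z,phi,"cm",(r.inv().apply(np.array([x,y,z])-s["tcp_pos"])*100).round(2).tolist(),"turn",(r.inv()*T).as_rotvec().round(3).tolist())
E
python3 - <<'E'
from h import *
for n,p,z in [("red",(440.7,192),.05),("green",(495.2,221),.05),("orange",(444.3,248.3),.064),("white",(180,259.2),.052),("clay",(119.8,242),.052),("blue",(185,196),.064)]:
    print(n,p2w("top",[p],z)[0].round(4))
def corners(x0,y0,s,pts): return [(x0+a/s-.5,y0+b/s-.5) for a,b in pts]
for n,pts in {"blueT":[(212,372),(568,372),(568,552),(212,552)],"yel":[(60,38),(571,92),(552,266),(38,210)]}.items():
    w=p2w("top",corners(225,120,4.4,pts),.013 if n=="x" else .01); print(n,w.round(4)[:,:2].tolist(),"c",w.mean(0).round(4), [np.linalg.norm(w[i]-w[i-1]).round(3) for i in range(4)], "yaxis ang",np.degrees(np.arctan2(*(w[0]-w[1])[[1,0]])).round(1))
for n,pts in {"red":[(553,42),(594,118)],"green":[(716,148),(795,188),(754,270)]}.items():
    w=p2w("top",corners(405-399.6/3.7,165,3.7,pts),.05); d=np.diff(w,axis=0); print(n,np.degrees(np.arctan2(d[:,1],d[:,0])),np.linalg.norm(d,axis=1))
go(.41,.28,.13,0)
E
```

```text
red [ 0.5535 -0.2683  0.05  ]
green [ 0.4921 -0.3814  0.05  ]
orange [ 0.4352 -0.2672  0.064 ]
white [0.4194 0.2692 0.052 ]
clay [0.4561 0.398  0.052 ]
blue [0.5478 0.2579 0.064 ]
blueT [[0.5386, 0.0832], [0.5368, -0.0899], [0.4489, -0.0883], [0.4507, 0.0832]] c [ 0.4938 -0.003   0.01  ] [np.float64(0.088), np.float64(0.173), np.float64(0.088), np.float64(0.171)] yaxis ang 89.4
yel [[0.709, 0.1597], [0.6777, -0.0943], [0.5895, -0.0831], [0.6209, 0.1693]] c [0.6493 0.0379 0.01  ] [np.float64(0.089), np.float64(0.256), np.float64(0.089), np.float64(0.254)] yaxis ang 83.0
red [-153.80115646] [0.04862949]
green [-117.01882472  150.18713307] [0.05056366 0.0533968 ]
go 0.41 0.28 0.13 0 cm [-28.82, -21.97, 10.07] turn [-0.002, 0.001, 1.218]
```

Tray sizes and heights check out (88 × 172 mm and 89 × 255 mm). I'll start with the white planter.

>>> drive_tool:
  increments:
    - [0,-3,-2.3,1,0,0,0.12]
    - [0,-6,-4.5,2,0,0,0.25]
    - [0,-9,-6.8,3,0,0,0.37]
    - [0,-12,-9.1,4,0,0,0.49]
    - [0,-15,-11.3,5,0,0,0.61]
    - [0,-18,-13.6,6,0,0,0.73]
    - [0,-21,-15.9,7,0,0,0.85]
    - [0,-24,-18.2,8,0,0,0.97]
    - [0,-27,-20.4,9,0,0,1.1]
    - [0,-30,-22.7,10,0,0,1.218]
    - [0,-30,-22.7,10,0,0,1.218]
    - [0,-30,-22.7,10,0,0,1.218]
    - [0,-30,-22.7,10,0,0,1.218]
  force: 40

```text
t: 1.4
tcp_pos: [0.4184, 0.2704, 0.1314]
tool_rot: [0.707, 0.708, -0.0, -0.0]
force: [-0.4, 0.7, 1.2]
finger_gap: 1.001
```

```bash
python3 - <<'E'
from h import *
im=manip.snapshot("side"); cv2.imwrite("pics/s1.png",crop(im,200,120,400,260,4,20))
print(w2p("side",[.4194,.2692,.052]), w2p("side",[.4194,.2692,0]))
go(.4194,.2692,.015,0)
E
```

```text
[[303.48981737 184.21192792]] [[304.06837757 198.7847433 ]]
go 0.4194 0.2692 0.015 0 cm [-0.15, 0.11, 11.65] turn [-0.0, -0.0, 0.002]
```

View pics/s1.png

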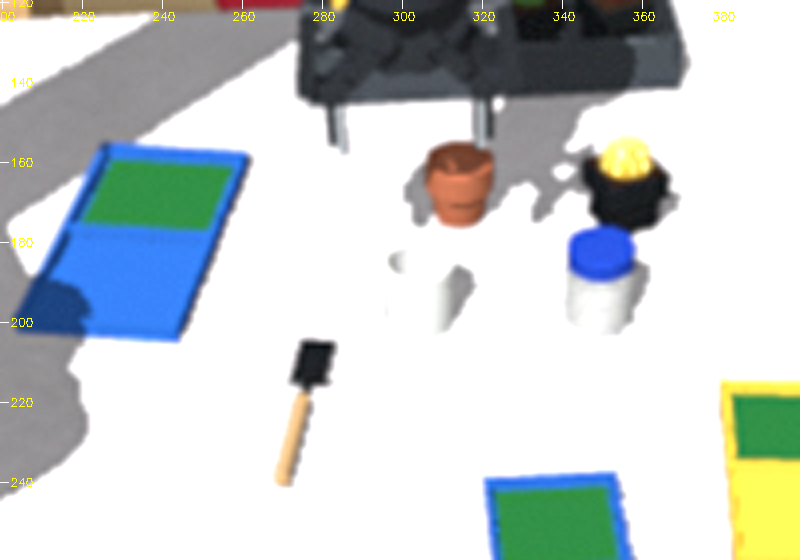

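The side view has the white rim at about (304,185) and its base at (305,199), matching the prediction. I'll descend and grip.

>>> drive_tool:
  increments:
    - [0,-0.1,0.1,3,0,0,0]
    - [0,-0.1,0.1,6,0,0,0]
    - [0,-0.1,0.1,8.5,0,0,0]
    - [0,-0.1,0.1,10.5,0,0,0]
    - [0,-0.1,0.1,11.6,0,0,0]
    - [0,-0.1,0.1,11.6,0,0,0]
    - [0,-0.1,0.1,11.6,0,0,0]
    - [255,-0.1,0.1,11.6,0,0,0]
    - [255,-0.1,0.1,11.6,0,0,0]
    - [255,-0.1,0.1,11.6,0,0,0]
    - [255,-0.1,0.1,11.6,0,0,0]
    - [255,-0.1,0.1,11.6,0,0,0]
    - [255,-0.1,0.1,11.6,0,0,0]
    - [255,-0.1,0.1,11.6,0,0,0]

```text
t: 2.85
tcp_pos: [0.4206, 0.2691, 0.0165]
tool_rot: [0.707, 0.707, 0.001, 0.0]
force: [-1.7, 0.4, 5.8]
finger_gap: 0.601
```

```bash
python3 -c "
from h import *
go(.494,-.045,.14,0);go(.494,-.045,.019,0)"
```

```text
go 0.494 -0.045 0.14 0 cm [-31.4, 7.37, -12.36] turn [0.002, -0.001, -0.0]
go 0.494 -0.045 0.019 0 cm [-31.41, 7.35, -0.26] turn [0.002, -0.001, -0.0]
```

Gripped (51 mm opening). I'll lift it, carry it over and lower it into the bare blue compartment.

>>> drive_tool:
  increments:
    - [255,0,0,-2,0,0,0]
    - [255,0,0,-5,0,0,0]
    - [255,-1,0.5,-8.5,0,0,0]
    - [255,-4,1,-11,0,0,0]
    - [255,-8,2,-11,0,0,0]
    - [255,-12,3,-11,0,0,0]
    - [255,-16,4,-11,0,0,0]
    - [255,-20,5,-11,0,0,0]
    - [255,-24,6,-11,0,0,0]
    - [255,-28,6.9,-11,0,0,0]
    - [255,-30.5,7.4,-11,0,0,0]
    - [255,-31.4,7.4,-11,0,0,0]
    - [255,-31.4,7.4,-9,0,0,0]
    - [255,-31.4,7.4,-6.5,0,0,0]
    - [255,-31.4,7.4,-4,0,0,0]
    - [255,-31.4,7.4,-2,0,0,0]
    - [255,-31.4,7.4,-0.8,0,0,0]
    - [255,-31.4,7.4,-0.4,0,0,0]
    - [255,-31.4,7.4,-0.4,0,0,0]
    - [255,-31.4,7.4,-0.4,0,0,0]

```text
t: 4.85
tcp_pos: [0.4943, -0.0449, 0.02]
tool_rot: [0.707, 0.707, 0.0, 0.001]
force: [-0.3, -0.6, -0.8]
finger_gap: 0.601
```

```bash
python3 -c "
from h import *
go(.494,-.045,.019,0);go(.494,-.045,.14,0);go(.4561,.398,.14,0)"
```

```text
go 0.494 -0.045 0.019 0 cm [-0.01, -0.03, 0.1] turn [0.001, 0.0, 0.0]
go 0.494 -0.045 0.14 0 cm [-0.01, -0.02, -12.0] turn [0.001, 0.0, 0.0]
go 0.4561 0.398 0.14 0 cm [44.29, -3.79, -12.02] turn [0.001, 0.0, 0.0]
```

>>> drive_tool:
  increments:
    - [255,0,0,0.05,0,0,0]
    - [0,0,0,0.05,0,0,0]
    - [0,0,0,0.05,0,0,0]
    - [0,0,0,0.05,0,0,0]
    - [0,0,0,-1,0,0,0]
    - [0,0,0,-4,0,0,0]
    - [0,0,0,-8,0,0,0]
    - [0,2,0,-12,0,0,0]
    - [0,6,-0.5,-12,0,0,0]
    - [0,10,-1,-12,0,0,0]
    - [0,14,-1.3,-12,0,0,0]
    - [0,18,-1.6,-12,0,0,0]
    - [0,22,-2,-12,0,0,0]
    - [0,26,-2.4,-12,0,0,0]
    - [0,30,-2.8,-12,0,0,0]
    - [0,34,-3.2,-12,0,0,0]
    - [0,38,-3.5,-12,0,0,0]
    - [0,41.5,-3.8,-12,0,0,0]
    - [0,44.3,-3.8,-12,0,0,0]
    - [0,44.3,-3.8,-12,0,0,0]

```text
t: 6.85
tcp_pos: [0.4558, 0.4014, 0.1402]
tool_rot: [0.706, 0.708, 0.002, 0.0]
force: [0.1, 0.2, -0.3]
finger_gap: 1.0
```

```bash
python3 - <<'E'
from h import *
go(.4561,.398,.019,0)
a=crop(manip.snapshot("top"),225,120,365,255,2.8); b=crop(manip.snapshot("side"),290,140,400,290,2.5,20)
b=cv2.copyMakeBorder(b,0,max(0,a.shape[0]-b.shape[0]),0,0,0)[:a.shape[0]]
cv2.imwrite("pics/c1.png",np.hstack([a,b]))
E
```

```text
go 0.4561 0.398 0.019 0 cm [-0.37, -0.0, 12.12] turn [0.002, -0.002, 0.004]
```

View pics/c1.png

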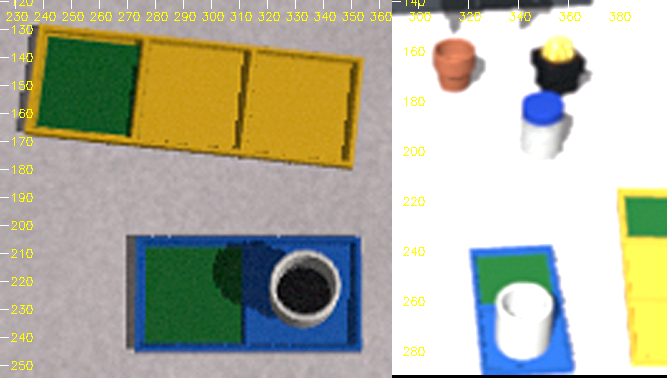

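The white planter stands centred in the right compartment at about (332,222). Next is the terracotta planter. The arm was still settling at its commanded spot, so I'll descend straight.

>>> drive_tool:
  increments:
    - [0,0,0,3,0,0,0]
    - [0,0,0,6,0,0,0]
    - [0,0,0,8.5,0,0,0]
    - [0,0,0,10.5,0,0,0]
    - [0,0,0,12,0,0,0]
    - [0,0,0,12,0,0,0]
    - [0,0,0,12,0,0,0]
    - [255,0,0,12,0,0,0]
    - [255,0,0,12,0,0,0]
    - [255,0,0,12,0,0,0]
    - [255,0,0,12,0,0,0]
    - [255,0,0,12,0,0,0]
    - [255,0,0,12,0,0,0]
    - [255,0,0,12,0,0,0]

```text
t: 8.35
tcp_pos: [0.4569, 0.3984, 0.0208]
tool_rot: [0.707, 0.707, 0.001, 0.0]
force: [-0.1, -1.6, 5.7]
finger_gap: 0.594
```

```bash
python3 -c "
from h import *
go(.649,.038,.14,0);go(.649,.038,.023,0)"
```

```text
go 0.649 0.038 0.14 0 cm [-36.03, 19.23, -11.92] turn [0.002, -0.001, 0.0]
go 0.649 0.038 0.023 0 cm [-36.04, 19.2, -0.22] turn [0.002, -0.001, 0.0]
```

>>> drive_tool:
  increments:
    - [255,0,0,-2,0,0,0]
    - [255,0,0,-5,0,0,0]
    - [255,0,0,-9,0,0,0]
    - [255,0,0,-12,0,0,0]
    - [255,-3.6,1.9,-12,0,0,0]
    - [255,-7.2,3.8,-12,0,0,0]
    - [255,-10.8,5.8,-12,0,0,0]
    - [255,-14.4,7.7,-12,0,0,0]
    - [255,-18,9.6,-12,0,0,0]
    - [255,-21.6,11.5,-12,0,0,0]
    - [255,-25.2,13.4,-12,0,0,0]
    - [255,-28.8,15.4,-12,0,0,0]
    - [255,-32.4,17.3,-12,0,0,0]
    - [255,-35,18.7,-12,0,0,0]
    - [255,-36,19.2,-11,0,0,0]
    - [255,-36,19.2,-9,0,0,0]
    - [255,-36,19.2,-7,0,0,0]
    - [255,-36,19.2,-6,0,0,0]
    - [255,-36,19.2,-6,0,0,0]

```text
t: 10.25
tcp_pos: [0.6456, 0.0389, 0.0769]
tool_rot: [0.707, 0.707, -0.002, -0.002]
force: [0.8, 0.1, -1.4]
finger_gap: 0.598
```

```bash
python3 - <<'E'
from h import *
go(.649,.038,.0235,0)
a=crop(manip.snapshot("top"),225,90,365,255,2.5); b=crop(manip.snapshot("side"),300,140,440,290,2.8,20)
b=cv2.copyMakeBorder(b,0,max(0,a.shape[0]-b.shape[0]),0,0,0)[:a.shape[0]]
cv2.imwrite("pics/c2.png",np.hstack([a,b]))
E
```

```text
go 0.649 0.038 0.0235 0 cm [-0.1, 0.37, 5.34] turn [-0.006, -0.001, 0.001]
```

View pics/c2.png

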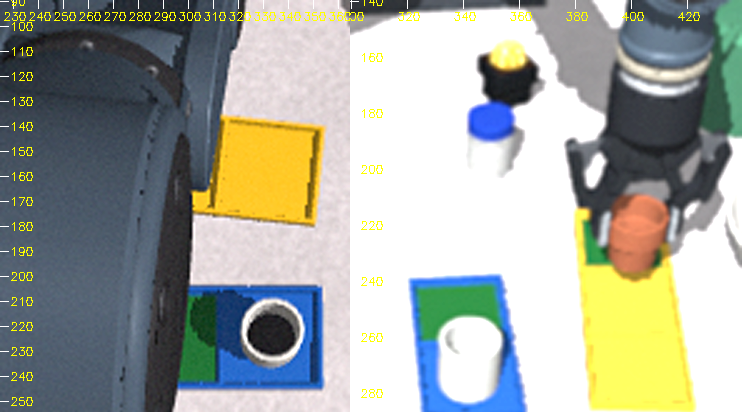

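The terracotta planter is held upright at about (401,225) in the side view, and the blue jar and cactus are undisturbed. I'll lower and release it.

>>> drive_tool:
  increments:
    - [255,0,0.1,1.5,0,0,0]
    - [255,0,0.1,3,0,0,0]
    - [255,0,0.1,4.3,0,0,0]
    - [255,0,0.1,5,0,0,0]
    - [255,0,0.1,5.3,0,0,0]
    - [255,0,0.1,5.3,0,0,0]
    - [255,0,0.1,5.3,0,0,0]
    - [0,0,0.1,5.3,0,0,0]
    - [0,0,0.1,5.3,0,0,0]
    - [0,0,0.1,5.3,0,0,0]
    - [0,0,0.1,5.3,0,0,0]
    - [0,0,0.1,4,0,0,0]
    - [0,0,0.1,1,0,0,0]
    - [0,0,0.1,-3,0,0,0]
    - [0,0,0.1,-6,0,0,0]
    - [0,0,0.1,-6,0,0,0]
    - [0,0,0.1,-6,0,0,0]

```text
t: 12.05
tcp_pos: [0.6495, 0.0378, 0.1411]
tool_rot: [0.707, 0.707, 0.001, 0.001]
force: [-0.2, -0.2, -0.4]
finger_gap: 1.002
```

```bash
python3 -c "
from h import *
go(.5535,-.2683,.14,.47)"
```

```text
go 0.5535 -0.2683 0.14 0.47 cm [-30.61, -9.6, 0.09] turn [0.003, 0.001, -0.47]
```

>>> drive_tool:
  increments:
    - [0,-3.4,-1,0,0,0,-0.05]
    - [0,-6.8,-2.1,0,0,0,-0.1]
    - [0,-10.2,-3.2,0,0,0,-0.16]
    - [0,-13.6,-4.3,0,0,0,-0.21]
    - [0,-17,-5.3,0,0,0,-0.26]
    - [0,-20.4,-6.4,0,0,0,-0.31]
    - [0,-23.8,-7.5,0,0,0,-0.37]
    - [0,-27.2,-8.5,0,0,0,-0.42]
    - [0,-29.5,-9.3,0,0,0,-0.47]
    - [0,-30.6,-9.6,0,0,0,-0.47]
    - [0,-30.6,-9.6,0,0,0,-0.47]
    - [0,-30.6,-9.6,0,0,0,-0.47]
    - [0,-30.6,-9.6,0,0,0,-0.47]

```text
t: 13.35
tcp_pos: [0.5531, -0.2665, 0.139]
tool_rot: [0.523, 0.853, 0.0, -0.001]
force: [0.3, 0.1, 0.5]
finger_gap: 1.0
```

```bash
python3 - <<'E'
from h import *
go(.5535,-.2683,.018,.47)
print("side pred rim",w2p("side",[[.5535,-.2683,.05],[.4921,-.3814,.05],[.4352,-.2672,.064],[.649,.038,.055]]).round(1).tolist())
b=crop(manip.snapshot("side"),300,200,500,430,2.5,20)
cv2.imwrite("pics/c3.png",b)
E
```

```text
go 0.5535 -0.2683 0.018 0.47 cm [-0.19, -0.05, 12.1] turn [-0.0, -0.001, 0.001]
side pred rim [[384.7, 339.4], [362.4, 394.9], [325.2, 338.8], [400.2, 232.5]]
```

View pics/c3.png

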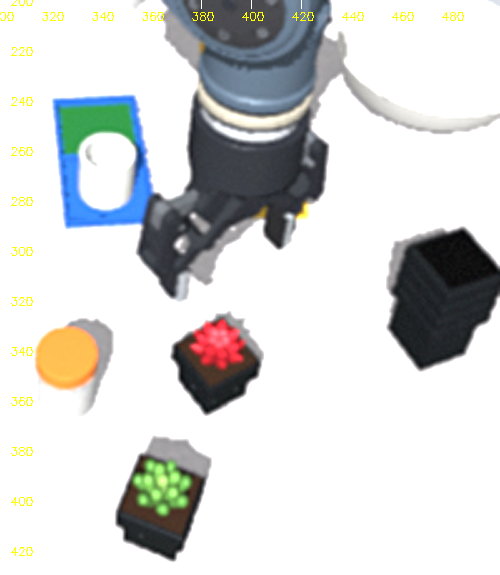

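Side predictions agree within about 2 px: red pot rim at (386,341), orange lid at (326,341), green pot rim at (364,396). I'll descend and grip the red pot.

>>> drive_tool:
  increments:
    - [0,0,0,3,0,0,0]
    - [0,0,0,6,0,0,0]
    - [0,0,0,8.5,0,0,0]
    - [0,0,0,10.5,0,0,0]
    - [0,0,0,12.1,0,0,0]
    - [0,0,0,12.1,0,0,0]
    - [0,0,0,12.1,0,0,0]
    - [255,0,0,12.1,0,0,0]
    - [255,0,0,12.1,0,0,0]
    - [255,0,0,12.1,0,0,0]
    - [255,0,0,12.1,0,0,0]
    - [255,0,0,12.1,0,0,0]
    - [255,0,0,12.1,0,0,0]
    - [255,0,0,12.1,0,0,0]

```text
t: 14.8
tcp_pos: [0.5538, -0.2687, 0.0197]
tool_rot: [0.523, 0.852, -0.0, 0.001]
force: [-1.5, 0.1, 6.7]
finger_gap: 0.602
```

```bash
python3 -c "
from h import *
go(.494,.039,.14,0);go(.494,.039,.022,0)"
```

```text
go 0.494 0.039 0.14 0 cm [30.12, 8.61, -12.09] turn [0.002, 0.002, 0.47]
go 0.494 0.039 0.022 0 cm [30.14, 8.6, -0.29] turn [0.002, 0.002, 0.47]
```

>>> drive_tool:
  increments:
    - [255,0,0,-2,0,0,0]
    - [255,0,0,-5,0,0,0]
    - [255,0,0,-9,0,0,0]
    - [255,0,0,-12,0,0,0.05]
    - [255,3.6,1,-12,0,0,0.1]
    - [255,7.2,2.1,-12,0,0,0.15]
    - [255,10.8,3.1,-12,0,0,0.2]
    - [255,14.4,4.1,-12,0,0,0.25]
    - [255,18,5.1,-12,0,0,0.3]
    - [255,21.6,6.2,-12,0,0,0.35]
    - [255,25.2,7.2,-12,0,0,0.4]
    - [255,28.5,8.1,-12,0,0,0.45]
    - [255,30.1,8.6,-12,0,0,0.47]
    - [255,30.1,8.6,-12,0,0,0.47]
    - [255,30.1,8.6,-10,0,0,0.47]
    - [255,30.1,8.6,-7,0,0,0.47]
    - [255,30.1,8.6,-4,0,0,0.47]
    - [255,30.1,8.6,-2,0,0,0.47]
    - [255,30.1,8.6,-1,0,0,0.47]
    - [255,30.1,8.6,-1,0,0,0.47]

```text
t: 16.8
tcp_pos: [0.4929, 0.0385, 0.0271]
tool_rot: [0.707, 0.707, -0.001, -0.001]
force: [-0.8, 0.9, -1.3]
finger_gap: 0.599
```

```bash
python3 -c "
from h import *
go(.494,.039,.0225,0)"
```

```text
go 0.494 0.039 0.0225 0 cm [0.05, 0.11, 0.46] turn [-0.002, -0.0, -0.001]
```

>>> drive_tool:
  increments:
    - [255,0,0,0.3,0,0,0]
    - [255,0,0,0.5,0,0,0]
    - [255,0,0,0.5,0,0,0]
    - [0,0,0,0.5,0,0,0]
    - [0,0,0,0.5,0,0,0]
    - [0,0,0,0.5,0,0,0]
    - [0,0,0,0.5,0,0,0]
    - [0,0,0,-1,0,0,0]
    - [0,0,0,-4,0,0,0]
    - [0,0,0,-8,0,0,0]
    - [0,0,0,-11.5,0,0,0]
    - [0,0,0,-11.5,0,0,0]
    - [0,0,0,-11.5,0,0,0]

```text
t: 18.1
tcp_pos: [0.4937, 0.0391, 0.1441]
tool_rot: [0.707, 0.707, 0.001, 0.001]
force: [-0.3, -0.1, -0.9]
finger_gap: 1.006
```

```bash
python3 -c "
from h import *
go(.492,-.382,.14,-.49)"
```

```text
go 0.492 -0.382 0.14 -0.49 cm [-42.11, -0.17, 0.42] turn [0.002, -0.0, 0.49]
```

>>> drive_tool:
  increments:
    - [0,-3,0,0,0,0,0.05]
    - [0,-7,0,0,0,0,0.1]
    - [0,-11,0,0,0,0,0.15]
    - [0,-15,0,0,0,0,0.2]
    - [0,-19,0,0,0,0,0.25]
    - [0,-23,-0.1,0,0,0,0.3]
    - [0,-27,-0.1,0,0,0,0.35]
    - [0,-31,-0.1,0,0,0,0.4]
    - [0,-35,-0.2,0,0,0,0.45]
    - [0,-39,-0.2,0,0,0,0.49]
    - [0,-42.1,-0.2,0.4,0,0,0.49]
    - [0,-42.1,-0.2,0.4,0,0,0.49]
    - [0,-42.1,-0.2,0.4,0,0,0.49]
    - [0,-42.1,-0.2,0.4,0,0,0.49]

```text
t: 19.5
tcp_pos: [0.4905, -0.38, 0.1378]
tool_rot: [0.857, 0.515, -0.0, -0.002]
force: [0.5, 0.3, -0.3]
finger_gap: 1.002
```

```bash
python3 - <<'E'
from h import *
go(.492,-.382,.018,-.49)
im=manip.snapshot("top"); cv2.imwrite("pics/c4.png",crop(im,225,110,545,290,2.5,20))
E
```

```text
go 0.492 -0.382 0.018 -0.49 cm [-0.13, 0.27, 11.98] turn [-0.004, -0.002, 0.001]
```

View pics/c4.png

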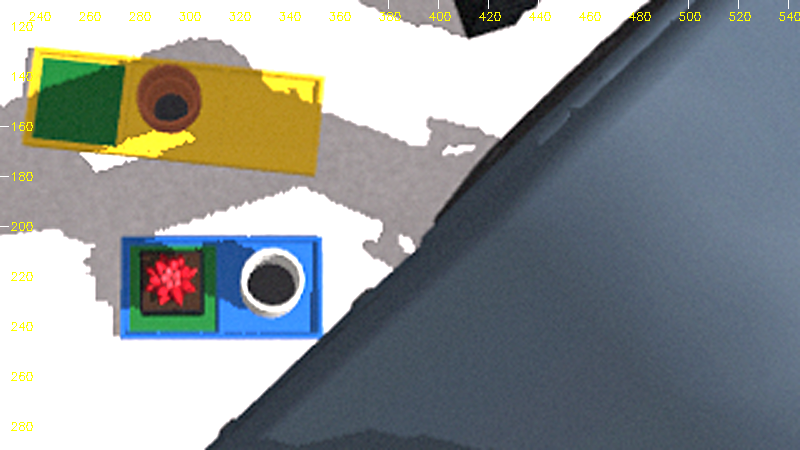

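Red sits on the blue tray's mat at (293,222), white at (333,222) and terracotta in the middle of the yellow tray at (292,147). Now I'll grip the green plant.

>>> drive_tool:
  increments:
    - [0,0,0,3,0,0,0]
    - [0,0,0,6,0,0,0]
    - [0,0,0,8.5,0,0,0]
    - [0,0,0,10.5,0,0,0]
    - [0,0,0,12.1,0,0,0]
    - [0,0,0,12.1,0,0,0]
    - [0,0,0,12.1,0,0,0]
    - [255,0,0,12.1,0,0,0]
    - [255,0,0,12.1,0,0,0]
    - [255,0,0,12.1,0,0,0]
    - [255,0,0,12.1,0,0,0]
    - [255,0,0,12.1,0,0,0]
    - [255,0,0,12.1,0,0,0]
    - [255,0,0,12.1,0,0,0]

```text
t: 20.95
tcp_pos: [0.4923, -0.3828, 0.0198]
tool_rot: [0.858, 0.514, 0.0, 0.002]
force: [0.3, 0.4, 6.6]
finger_gap: 0.601
```

```bash
python3 -c "
from h import *
go(.659,.121,.14,-.1);go(.659,.121,.022,-.1)"
```

```text
go 0.659 0.121 0.14 -0.1 cm [52.29, -8.97, -12.1] turn [0.003, 0.002, -0.39]
go 0.659 0.121 0.022 -0.1 cm [52.3, -9.01, -0.3] turn [0.003, 0.002, -0.39]
```

>>> drive_tool:
  increments:
    - [255,0,0,-2,0,0,0]
    - [255,0,0,-5,0,0,0]
    - [255,0,0,-9,0,0,0]
    - [255,1,-0.2,-12,0,0,0]
    - [255,4.5,-0.8,-12,0,0,-0.03]
    - [255,8.5,-1.5,-12,0,0,-0.07]
    - [255,12.5,-2.2,-12,0,0,-0.1]
    - [255,16.5,-2.8,-12,0,0,-0.13]
    - [255,20.5,-3.5,-12,0,0,-0.16]
    - [255,24.5,-4.2,-12,0,0,-0.19]
    - [255,28.5,-4.9,-12,0,0,-0.22]
    - [255,32.5,-5.6,-12,0,0,-0.25]
    - [255,36.5,-6.3,-12,0,0,-0.28]
    - [255,40.5,-6.9,-12,0,0,-0.31]
    - [255,44.5,-7.6,-12,0,0,-0.34]
    - [255,48.5,-8.3,-12,0,0,-0.37]
    - [255,51,-8.8,-12,0,0,-0.39]
    - [255,52.3,-9,-12,0,0,-0.39]
    - [255,52.3,-9,-12,0,0,-0.39]
    - [255,52.3,-9,-12,0,0,-0.39]

```text
t: 22.95
tcp_pos: [0.6574, 0.1209, 0.1379]
tool_rot: [0.742, 0.671, -0.001, -0.0]
force: [-0.3, -0.9, -1.8]
finger_gap: 0.604
```

```bash
python3 -c "
from h import *
go(.659,.121,.0225,-.1)"
```

```text
go 0.659 0.121 0.0225 -0.1 cm [0.04, 0.17, 11.54] turn [-0.001, 0.001, -0.0]
```

>>> drive_tool:
  increments:
    - [255,0,0.1,3,0,0,0]
    - [255,0,0.1,6,0,0,0]
    - [255,0,0.1,8.5,0,0,0]
    - [255,0,0.1,10.3,0,0,0]
    - [255,0,0.1,11.2,0,0,0]
    - [255,0,0.1,11.5,0,0,0]
    - [255,0,0.1,11.5,0,0,0]
    - [255,0,0.1,11.5,0,0,0]
    - [0,0,0.1,11.5,0,0,0]
    - [0,0,0.1,11.5,0,0,0]
    - [0,0,0.1,11.5,0,0,0]
    - [0,0,0.1,11.5,0,0,0]
    - [0,0,0.1,10,0,0,0]
    - [0,0,0.1,7,0,0,0]
    - [0,0,0.1,3,0,0,0]
    - [0,0,0.1,0,0,0,0]
    - [0,0,0.1,0,0,0,0]
    - [0,0,0.1,0,0,0,0]

```text
t: 24.75
tcp_pos: [0.6596, 0.1219, 0.1403]
tool_rot: [0.742, 0.671, 0.001, 0.001]
force: [-0.8, -0.3, -1.0]
finger_gap: 0.997
```

```bash
python3 -c "
from h import *
go(.435,-.268,.14,-.1)"
```

```text
go 0.435 -0.268 0.14 -0.1 cm [-41.04, -18.47, -0.04] turn [0.003, -0.0, 0.0]
```

>>> drive_tool:
  increments:
    - [0,-3,-1.4,0,0,0,0]
    - [0,-6.5,-2.9,0,0,0,0]
    - [0,-10,-4.5,0,0,0,0]
    - [0,-13.5,-6.1,0,0,0,0]
    - [0,-17,-7.7,0,0,0,0]
    - [0,-20.5,-9.2,0,0,0,0]
    - [0,-24,-10.8,0,0,0,0]
    - [0,-27.5,-12.4,0,0,0,0]
    - [0,-31,-14,0,0,0,0]
    - [0,-34.5,-15.5,0,0,0,0]
    - [0,-38,-17.1,0,0,0,0]
    - [0,-41,-18.5,0,0,0,0]
    - [0,-41,-18.5,0,0,0,0]
    - [0,-41,-18.5,0,0,0,0]
    - [0,-41,-18.5,0,0,0,0]

```text
t: 26.25
tcp_pos: [0.4338, -0.2663, 0.1377]
tool_rot: [0.741, 0.671, 0.0, -0.001]
force: [-0.7, -0.3, -0.7]
finger_gap: 0.999
```

```bash
python3 -c "
from h import *
go(.435,-.268,.017,-.1)"
```

```text
go 0.435 -0.268 0.017 -0.1 cm [-0.18, 0.15, 12.07] turn [-0.002, -0.002, 0.001]
```

>>> drive_tool:
  increments:
    - [0,0,0,3,0,0,0]
    - [0,0,0,6,0,0,0]
    - [0,0,0,8.5,0,0,0]
    - [0,0,0,10.5,0,0,0]
    - [0,0,0,12.1,0,0,0]
    - [0,0,0,12.1,0,0,0]
    - [0,0,0,12.1,0,0,0]
    - [255,0,0,12.1,0,0,0]
    - [255,0,0,12.1,0,0,0]
    - [255,0,0,12.1,0,0,0]
    - [255,0,0,12.1,0,0,0]
    - [255,0,0,12.1,0,0,0]
    - [255,0,0,12.1,0,0,0]
    - [255,0,0,12.1,0,0,0]

```text
t: 27.65
tcp_pos: [0.4348, -0.2681, 0.0185]
tool_rot: [0.742, 0.671, 0.0, 0.001]
force: [1.3, 1.8, 6.2]
finger_gap: 0.577
```

```bash
python3 -c "
from h import *
go(.639,-.045,.14,-.1);go(.639,-.045,.0225,-.1)"
```

```text
go 0.639 -0.045 0.14 -0.1 cm [24.22, 18.11, -12.15] turn [0.002, 0.001, -0.0]
go 0.639 -0.045 0.0225 -0.1 cm [24.24, 18.09, -0.4] turn [0.002, 0.001, -0.0]
```

>>> drive_tool:
  increments:
    - [255,0,0,-2,0,0,0]
    - [255,0,0,-5,0,0,0]
    - [255,0,0,-9,0,0,0]
    - [255,0,0,-12,0,0,0]
    - [255,3,2.3,-12,0,0,0]
    - [255,6,4.5,-12,0,0,0]
    - [255,9,6.8,-12,0,0,0]
    - [255,12,9,-12,0,0,0]
    - [255,15,11.3,-12,0,0,0]
    - [255,18,13.5,-12,0,0,0]
    - [255,21,15.8,-12,0,0,0]
    - [255,23.5,17.5,-12,0,0,0]
    - [255,24.2,18.1,-12,0,0,0]
    - [255,24.2,18.1,-11,0,0,0]
    - [255,24.2,18.1,-9,0,0,0]
    - [255,24.2,18.1,-6,0,0,0]
    - [255,24.2,18.1,-3,0,0,0]
    - [255,24.2,18.1,-1.5,0,0,0]
    - [255,24.2,18.1,-1.5,0,0,0]
    - [255,24.2,18.1,-1.5,0,0,0]

```text
t: 29.65
tcp_pos: [0.6382, -0.0457, 0.0325]
tool_rot: [0.742, 0.671, -0.0, 0.0]
force: [0.4, 0.6, -0.9]
finger_gap: 0.579
```

```bash
python3 -c "
from h import *
go(.639,-.045,.0215,-.1)"
```

```text
go 0.639 -0.045 0.0215 -0.1 cm [0.08, 0.07, 1.1] turn [-0.0, 0.0, -0.001]
```

Next I'll lower and release the jar, rise, then move well aside to the right to clear the views.

>>> drive_tool:
  increments:
    - [255,0,0,0.5,0,0,0]
    - [255,0,0,1,0,0,0]
    - [255,0,0,1.1,0,0,0]
    - [255,0,0,1.1,0,0,0]
    - [0,0,0,1.1,0,0,0]
    - [0,0,0,1.1,0,0,0]
    - [0,0,0,1.1,0,0,0]
    - [0,0,0,1.1,0,0,0]
    - [0,0,0,0,0,0,0]
    - [0,0,0,-3,0,0,0]
    - [0,0,0,-7,0,0,0]
    - [0,0,0,-11,0,0,0]
    - [0,-4,-1,-14,0,0,0]
    - [0,-8,-3,-14,0,0,0]
    - [0,-12,-5,-14,0,0,0]
    - [0,-16,-7,-14,0,0,0]
    - [0,-20,-10,-14,0,0,0]
    - [0,-24,-14,-14,0,0,0]
    - [0,-28,-17,-14,0,0,0]
    - [0,-32,-20,-14,0,0,0]

```text
t: 31.65
tcp_pos: [0.4103, -0.3396, 0.1733]
tool_rot: [0.741, 0.671, -0.0, 0.001]
force: [0.9, -0.5, -0.1]
finger_gap: 1.003
```

>>> drive_tool:
  increments:
    - [0,0,0,0,0,0,0]
    - [0,0,0,0,0,0,0]
    - [0,0,0,0,0,0,0]
    - [0,0,0,0,0,0,0]

```text
t: 32.05
tcp_pos: [0.4127, -0.3373, 0.1725]
tool_rot: [0.741, 0.672, 0.0, 0.0]
force: [0.6, -0.5, -0.9]
finger_gap: 1.0
```

```bash
python3 - <<'E'
from h import *
t=manip.snapshot("top"); s=manip.snapshot("side"); cv2.imwrite("pics/ft.png",t[:,:,::-1])
a=crop(t,225,110,365,260,2.9); b=crop(s,300,140,450,310,2.55,20)
h=max(len(a),len(b)); f=lambda q:cv2.copyMakeBorder(q,0,h-len(q),0,0,0)
cv2.imwrite("pics/c5.png",np.hstack([f(a),f(b)]))
# gold and blue jar: image change since start
o=cv2.imread("pics/top0.png")[:,:,::-1]; print("blue/gold diff",np.abs(o[165:215,160:205].astype(int)-t[165:215,160:205]).max(),np.abs(o[165:205,110:155].astype(int)-t[165:205,110:155]).max())
# expected top-view pixels of ideal rim/lid and base centres
C=np.array([.649,.038]);Y=np.array([.122,.9925])
for n,c,z in [("red",(.494,.039),.053),("white",(.494,-.045),.055),("clay",C,.055),("green",C+.084*Y,.053),("orange",C-.084*Y,.067)]:
    print(n,w2p("top",[*c,z])[0].round(1),w2p("side",[*c,z])[0].round(1))
E
```

```text
blue/gold diff 71 82
red [292.3 221.5] [338.2 236.5]
white [333.7 221. ] [342.  259.8]
clay [292.5 147.4] [400.2 232.5]
green [252.6 143.5] [397.3 211.9]
orange [333. 150.] [403.9 252.6]
```

View pics/c5.png

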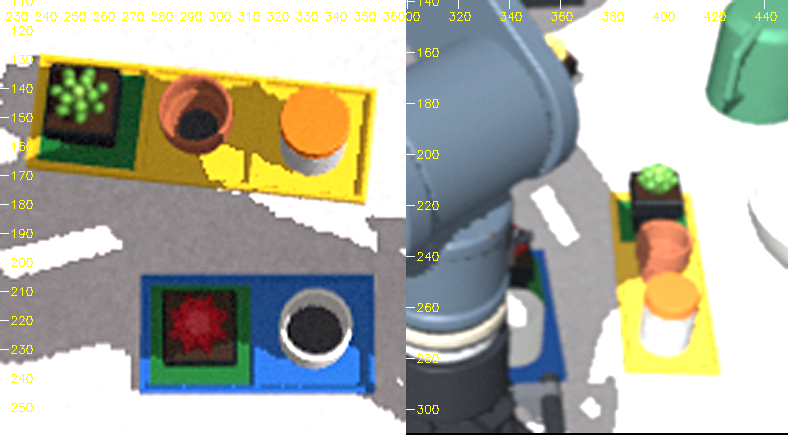

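All five stand in their compartments. In the top view green is at (254,146), clay at (292,148.5), orange at (333,151.5), red at (293.5,222) and white at (333,222). Each is within about 3 px (≤6 mm) of the ideal. One last check that the two stay-put objects did not move, then I'll hand in.

```bash
python3 - <<'E'
from h import *
o=cv2.imread("pics/top0.png"); t=cv2.imread("pics/ft.png")
for n,(x0,y0,x1,y1) in {"gold":(119,170,146,194),"blue":(174,184,200,209)}.items():
    r=cv2.matchTemplate(t[y0-15:y1+15,x0-15:x1+15],o[y0:y1,x0:x1],cv2.TM_CCOEFF_NORMED); _,m,_,l=cv2.minMaxLoc(r); print(n,"shift px",l[0]-15,l[1]-15,"score",round(m,3))
f=lambda q,a,b,c,d:cv2.resize(q[b:d,a:c],None,fx=3,fy=3)
cv2.imwrite("pics/gb.png",np.hstack([f(o,100,160,210,220),f(t,100,160,210,220)]))
E
```

```text
gold shift px 0 0 score 0.956
blue shift px 0 0 score 0.783
```

View pics/gb.png

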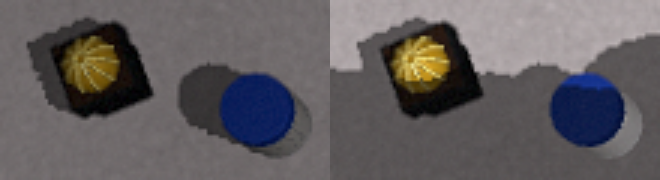

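The gold cactus and blue jar show zero shift; the image difference is only the arm's shadow. Handing in.

```bash
python3 -c "
from station import manip
print(manip.sign_off(), manip.sense()['t'])"
```

```text
the job is handed in; nothing more can be done
the job is handed in; nothing more can be done
```

Both planting kits are made up and the job is handed in, at about 32 s of the 128 s allowed; the hand-in reports no verdict.

- **Blue tray (the 172 mm one):** the red rosette is on the green mat and the white planter is in the other compartment.
- **Yellow tray:** the green finger-leaved succulent is on the green mat, the terracotta planter is in the middle and the orange-lidded jar is in the end compartment.

**Last checks:**
- **Position:** in the last top view each of the five was within about 3 px (6 mm or less) of its compartment centre, against the 22 mm allowed.
- **Upright and released:** all five looked upright and let go. In the last side view the arm hid most of the blue tray, so red and white rest mainly on the top view, plus an earlier clear side view of white. I didn't measure tilt or height.
- **Left in place:** the golden cactus and blue-lidded jar showed zero pixel shift. A plain image difference there was large (up to 82 grey levels), but the enlarged crop showed it was only the arm's shadow.
- **Odd reading:** the gripper opening on the 54 mm terracotta collar read about 50.5 mm. The planter still held upright and set down normally.

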